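# Sweep the clipper guards home with a straightedge

### The job

Pick up the straightedge by its grip and use it to sweep the four loose orange guard combs together, side by side as one row, into the mouth of the grey dock, and press the row against the dock's hidden sprung plate until it pushes back firmly, held for a moment but without ramming it. Touch the guards only with the straightedge and leave the other things on the bench alone. Then draw the straightedge back out of the dock, set it down flat on the bench and let go, leaving the guards in a square, even row inside.

Things in the scene. Friction and masses are not known exactly. Their poses are not given: they have to be found in the camera images.
- straightedge: flat aluminium bar 190 mm long (y), 90 mm wide (x), 10 mm thick, 250 g, with an upright wooden grip on top; stands flat on its own. Origin: middle of its straight front (pushing) edge, on its underside; x points forward (the pushing direction), y along the edge, z up
- grip (a point): middle of the straightedge's wooden grip, at x = -60, y = 0, z = 35 mm in the straightedge's frame; the grip is 14 mm thick in x, 70 mm long in y and stands from z = 10 to 60 mm
- dock: grey plastic guard dock fixed to the bench, without a floor (guards slide on the marble). Origin: middle of its open mouth, at bench height; x points inwards, y across, z up. Bay 210 mm wide between two walls 12 mm thick, 50 mm high, from x = 0 to 190 mm; a roof (underside 45, top 50 mm above the bench) covers it from x = 55 mm inwards
- plate_range (a point): point on the dock's axis at x = 60 mm, 20 mm above the bench: the nearest place of the hidden sprung plate, as wide as the bay. At rest its face stands 0 to 40 mm further in, different each time. It yields from 1.5 N, plus 1.2 N per mm, for 10 mm, then is rigid. Press steadily with about 9 N (1 to 3 N of it goes in friction): under 4 N on the plate is not home, over 18 N damages the dock
- guard1: orange plastic guard comb, 20 mm high, footprint 36 mm (x) by 30 mm (y), about 20 g; origin: centre of its underside, z up; x along its 36 mm length, which points roughly into the dock
- guard2: orange plastic guard comb, 24 mm high, footprint 36 mm (x) by 30 mm (y), about 20 g; origin: centre of its underside, z up; x along its 36 mm length, which points roughly into the dock
- guard3: orange plastic guard comb, 28 mm high, footprint 36 mm (x) by 30 mm (y), about 20 g; origin: centre of its underside, z up; x along its 36 mm length, which points roughly into the dock
- guard4: orange plastic guard comb, 32 mm high, footprint 36 mm (x) by 30 mm (y), about 20 g; origin: centre of its underside, z up; x along its 36 mm length, which points roughly into the dock
- mug: green mug, 80 mm across, 92 mm high; bystander, origin at the bottom middle
- clipper: silver hair clipper lying down, 190 mm long (x), 46 mm wide, 38 mm high; bystander, origin at the bottom middle
- pick_comb: steel pick comb lying flat, 205 mm long (x), 6 mm thick; bystander, origin at the bottom middle
- oil: small white oil bottle, 34 mm across, 85 mm high; bystander, origin at the bottom middle
- jar: green glass jar with metal lid, 64 mm across, 75 mm high; bystander, origin at the bottom middle
- neck_brush: neck brush lying down, 140 mm long (x), 50 mm high; bystander, origin at the bottom middle

How it is judged (in metres and radians):
On the way, in this order (a step that is already met when the one before it is completed fails the run):
1. the straightedge is gripped and moved off from where it stood (contact force between the fingers and straightedge above 1 N and distance of straightedge from where it was at the start of the episode above 0.02 m), for 0.1 s.
2. all four guards stand side by side, square, against the straightedge's front edge (within 5 mm) in the dock, and are pressed with more than 4 N on its sprung plate (contact force between dock and anything else above 4 N and contact force between dock and the fingers below 0.5 N and contact force between dock and the arm below 0.5 N and contact force between dock and straightedge below 1 N and x of guard1 in the frame of straightedge between 0.013 and 0.023 m and x of each of guard1, guard2, guard3, guard4 in the frame of dock above 0.038 m and angle between the x axis of each of guard1, guard2, guard3, guard4 and the x axis of dock, either way round below 0.12 rad and x of guard2 in the frame of straightedge between 0.013 and 0.023 m and x of guard3 in the frame of straightedge between 0.013 and 0.023 m and x of guard4 in the frame of straightedge between 0.013 and 0.023 m), for 0.25 s.
At the end, for the whole second after the job is handed in: all four guards stand upright on the bench inside the dock, centres at least 34 mm past its mouth, square to it within 0.15 rad and in line within 10 mm of the 20 mm high one; the straightedge stands flat on the bench, its front edge outside the dock's mouth, touching no guard; all at rest (x of each of guard1, guard2, guard3, guard4 in the frame of dock above 0.034 m and y of guard1 in the frame of dock between -0.105 and 0.105 m and angle between the x axis of each of guard1, guard2, guard3, guard4 and the x axis of dock, either way round below 0.15 rad and angle between each of guard1, guard2, guard3, guard4's own z axis and vertical below 0.1 rad and height (world z) of each of guard1, guard2, guard3, guard4 below 0.006 m and linear speed of each of guard1, guard2, guard3, guard4, straightedge below 0.01 m/s and y of guard2 in the frame of dock between -0.105 and 0.105 m and x of guard2 in the frame of guard1 between -0.01 and 0.01 m and y of guard3 in the frame of dock between -0.105 and 0.105 m and x of guard3 in the frame of guard1 between -0.01 and 0.01 m and y of guard4 in the frame of dock between -0.105 and 0.105 m and x of guard4 in the frame of guard1 between -0.01 and 0.01 m and angle between straightedge's own z axis and vertical below 0.06 rad and height (world z) of straightedge below 0.005 m and contact force between straightedge and guard1 below 0.1 N and contact force between straightedge and guard2 below 0.1 N and contact force between straightedge and guard3 below 0.1 N and contact force between straightedge and guard4 below 0.1 N and x of straightedge in the frame of dock below 0 m).
It fails at once if more than 18 N on the dock and its sprung plate (contact force between dock and anything else above 18 N).
It fails at once if a guard is touched by the robot instead of the straightedge (contact force between any of the fingers, the arm and guard1 above 0.3 N or contact force between any of the fingers, the arm and guard2 above 0.3 N or contact force between any of the fingers, the arm and guard3 above 0.3 N or contact force between any of the fingers, the arm and guard4 above 0.3 N).
It fails at once if a guard is tipped over or lifted off the bench (angle between any of guard1, guard2, guard3, guard4's own z axis and vertical above 0.5 rad or height (world z) of any of guard1, guard2, guard3, guard4 above 0.02 m).
It fails at once if a bystander is shifted by more than 20 mm (distance of any of mug, clipper, pick_comb, oil, jar, neck_brush from where it was at the start of the episode above 0.02 m).
It also fails if it takes over 64 s, if anything falls off the work surface, if the arm or the gripper's body presses on something with over 40 N, if the wrist force passes 120 N, or if a joint passes its speed limit or range.

### The arm

A 6-joint arm with a two-finger parallel gripper is mounted at the origin on the work surface. World frame = base frame: x ahead of the robot, y to its left, z up, the work surface at z = 0. Lengths are in mm, angles in rad, forces in N, time in s.
With the tool pointing down it reaches from about 275 to 825 mm from the base axis. Payload 5.2 kg.
Tool frame: the origin (TCP) lies midway between the tips of the shut fingers; the grasp point (between the pads) lies 19 mm behind it; z points along the fingers, y is the line along which they close (so a half turn about z gives the same grasp; the last joint's range is limited). The gripper opens to 93 mm and grips with 3 to 60 N. Pads are 15 mm wide; open, the fingers measure 128 mm over their backs; the gripper's body (75 mm by 188 mm) begins 65 mm behind the grasp point.
Start: joints at [1.07, 0.259, 1.535, -0, 1.348, -0.203], TCP at [161.357, 525.803, 184.853] pointing down, gripper open.
Joint ranges: [-3.14, 3.14], [-0.91, 2.08], [0.19, 2.58], [-1.22, 4.36], [0.22, 2.71], [-3.12, 3.12]. Speed limits (rad/s): [2.57, 2.57, 3.14, 3.14, 3.14, 3.14].

### API

Orientations are given as a unit quaternion [x, y, z, w].
In Python, from bench import arm gives the robot as it stands. Calls block until the motion is done:
- arm.reach(position, orientation): joint-space move of the TCP to a pose.
- arm.move_l(position, rot=None, speed=150, threshold=None): straight line of the TCP; rot=None keeps the orientation; speed is the mean speed in mm/s. With threshold (N) it stops when the force on the tool has changed by that much, and returns True; else False.
- arm.goto_joints(angles): joint-space move.
- arm.set_gripper(opening): opening from 0.0 (shut) to 1.0 (fully open); the grip force is fixed at half the most; returns when the fingers have stopped.
- arm.hold(seconds).
- arm.ik(position, orientation): joint angles nearest the present ones, or None.
- arm.read_state(): the state.
- arm.get_image(name): name is "scene" or "top" or "wrist"; returns (picture, depth): 420x560x3 uint8, red, green, blue; 420x560 float32, mm along the optical axis (not along the pixel's ray), 0 where there is no reading.
- arm.camera_info(name): a dict with "intrinsics" (3x3 intrinsics, pixels), "eye" and "rotation" of the camera in the world; the wrist camera has in their place "tool_from_camera" (4x4, takes a point from camera to tool coordinates, whose origin is the TCP and whose axes are the flange's). Camera axes: x right, y up, looking along -z (the intrinsics and any distortion apply to the point x, -y, -z); pixel columns grow to the right and rows downward; lengths in mm; the calibration is good to about 2 mm. A picture is of the moment at which its call begins: read the wrist's pose just before it. camera_info takes no time and is no camera call.
A pose or a line that the arm cannot do raises arm.Unreachable and nothing moves.
- arm.finish_job(): hands the job in; it is judged then, once.
The state is a dict: "time": time; "joints": joint angles; "joint_vel": joint speeds; "effort": joint torques, N m; "eef_pos": TCP position; "eef_rot": TCP orientation; "contact_force": force on the tool from outside, world axes, zero at the start; "wrist_torque": the same for the moment, N m; "gripper_width": opening from 0.0 (shut) to 1.0 (fully open); "gripper_force": force on a finger pad.
Only numpy, scipy, OpenCV 4.12 (cv2) and the standard library are available. Lean on these libraries where they do the work, as an engineer would, in place of code of your own. Each camera call takes 0.05 s, during which the arm holds its last target. There are 200 camera calls.

## Working session

There is one attempt and no reset: what is moved stays moved. The work goes in short steps, each a Python script; the robot and the scene stay as the last script left them, time stands still between calls to the robot, and variables do not carry over. Pictures are saved under pics/ and viewed, at most 10 in all, crops included, and the job is handed in when it is done.

```bash
mkdir -p pics; ls
python3 - <<'E'
from bench import arm
import cv2,numpy as np
for n in("scene","top"):
    im,d=arm.get_image(n); cv2.imwrite(f"pics/{n}0.png",im[:,:,::-1]); np.savez(f"{n}0.npz",im=im,d=d)
    print(n,arm.camera_info(n), (d>0).mean())
print(arm.read_state())
E
```

```text
pics
scene {'intrinsics': array([[482.27796822,   0.        , 281.93477707],
       [  0.        , 482.27796822, 213.50954063],
       [  0.        ,   0.        ,   1.        ]]), 'eye': array([1501.73396682, -235.62988502,  956.07177207]), 'rotation': array([0.33978063, 0.23002964, 0.50276458, 0.76083065])} 0.9927083333333333
top {'intrinsics': array([[510.58695478,   0.        , 291.34905794],
       [  0.        , 510.58695478, 204.28721715],
       [  0.        ,   0.        ,   1.        ]]), 'eye': array([ 441.92550934,  129.6926577 , 1130.57550831]), 'rotation': array([-0.03931191,  0.03982865,  0.71583013, -0.69602836])} 0.9958078231292516
{'time': 0.1, 'joints': array([ 1.07017333e+00,  2.59265925e-01,  1.53595702e+00, -4.77443103e-06,
        1.34800501e+00, -2.02812171e-01]), 'joint_vel': array([ 0.00042553, -0.00257433, -0.00051619, -0.0012149 , -0.00119306,
       -0.00037813]), 'effort': array([ 1.40628821e-03, -4.38215232e+01, -2.84644926e+01,  7.19930744e-02,
        3.60496575e-02, -1.77793174e-05]), 'eef_pos': array([161.10589004, 525.30901173, 184.10981853]), 'eef_rot': array([ 1.48355172e-01,  9.88933807e-01, -7.68395578e-04, -2.79503283e-04]), 'contact_force': array([-0.88346635, -0.50539742, -0.4023163 ]), 'wrist_torque': array([-0.05302331, -0.05746524,  0.04222117]), 'gripper_force': 0.0, 'gripper_width': 0.9981955422149739}
```

View pics/top0.png

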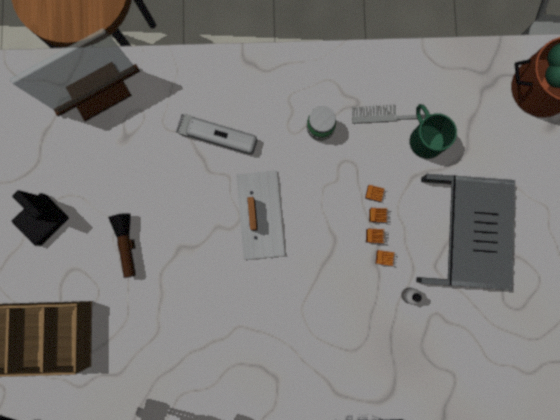

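View pics/scene0.png

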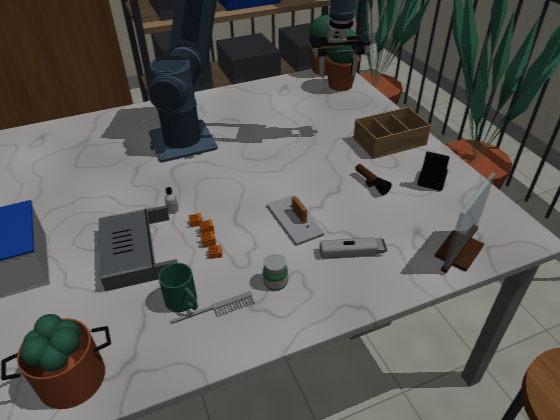

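The top view shows the straightedge at about (262,215) with its grip at (252,213). The guards are near (375,193), (378,215), (375,236) and (386,258). The dock mouth is on the left, with wall ends near (424,180) and (418,281). The oil bottle is at (414,297), close to the dock's lower wall end, and the mug is at (433,135).

```bash
cat > h.py <<'E'
import numpy as np,cv2
from scipy.spatial.transform import Rotation as R
from bench import arm
def rays(name,uv):
    c=arm.camera_info(name);K=c["intrinsics"];uv=np.atleast_2d(uv).astype(float)
    d=np.c_[(uv[:,0]-K[0,2])/K[0,0],-(uv[:,1]-K[1,2])/K[1,1],-np.ones(len(uv))]
    return np.array(c["eye"]),R.from_quat(c["rotation"]).apply(d)
def plane(name,uv,z):
    e,d=rays(name,uv); return e+d*((z-e[2])/d[:,2])[:,None]
def cloud(name,D):
    v,u=np.indices(D.shape); e,d=rays(name,np.c_[u.ravel(),v.ravel()])
    return (e+d*D.ravel()[:,None]).reshape(*D.shape,3)
def rect(P):
    (c,s,a)=cv2.minAreaRect(P[:,:2].astype(np.float32)); return np.round(c,1),np.round(s,1),round(a,1)
E
python3 - <<'E'
from h import *
z=np.load("top0.npz");im,D=z["im"],z["d"];P=cloud("top",D);Z=P[...,2]
print("bench z",[np.round(Z[r,c],1) for r,c in((300,300),(215,330),(120,280),(330,250),(250,240))], "std",Z[200:230,300:350].std())
hsv=cv2.cvtColor(im,cv2.COLOR_RGB2HSV)
m=((hsv[...,0]<20)&(hsv[...,1]>140)&(hsv[...,2]>90)).astype(np.uint8)
m[:, :345]=0;m[:,410:]=0;m[:170]=0;m[280:]=0
n,l,s,c=cv2.connectedComponentsWithStats(m)
for i in range(1,n):
    if s[i,4]<30: continue
    q=P[l==i]; print("guard",s[i],"ztop",np.round(np.percentile(q[:,2],[5,50,90,98]),1),rect(q),"med",np.median(q,0).round(1))
# straightedge
sub=np.zeros_like(m);sub[160:270,225:300]=1
q=P[(sub>0)&(Z>6)&(Z<16)];print("SE",len(q),rect(q))
q=P[(sub>0)&(Z>45)];print("grip",len(q),rect(q))
k=(m*0);k[165:300,415:525]=1
q=P[(k>0)&(Z>40)&(Z<60)]
print("dock",len(q),rect(q),np.percentile(q[:,2],[5,50,95]))
cv2.imwrite("pics/hm.png",np.clip(cv2.resize(np.c_[Z[160:310,230:330],Z[160:310,350:530]],None,fx=2.8,fy=2.8,interpolation=0)*4+20,0,255).astype(np.uint8))
cv2.imwrite("pics/crop.png",cv2.resize(im[160:310,360:530,::-1],None,fx=4,fy=4,interpolation=cv2.INTER_CUBIC)[:600])
E
```

```text
bench z [np.float64(-1.6), np.float64(-0.8), np.float64(0.4), np.float64(-2.5), np.float64(-2.0)] std 96.54865041544261
guard [366 186  18  15 199] ztop [10.2 16.4 20.6 22.5] (array([514. ,  22.8]), array([ 38.9, 254.9]), 42.6) med [586.8 -56.5  16.4]
guard [370 208  16  14 204] ztop [11.1 24.1 28.7 30.2] (array([538.2, -60.7]), array([34.6, 28.3]), 87.3) med [538.6 -60.7  24.1]
guard [367 229  16  14 209] ztop [10.1 28.2 32.5 34.9] (array([492.9, -52. ]), array([35.7, 28.1]), 88.1) med [492.7 -51.3  28.2]
guard [376 251  18  14 204] ztop [10.1 19.8 24.6 26.4] (array([450. ,  18.8]), array([220.6,  27.8]), 87.0) med [444.6 -71.5  19.8]
SE 3055 (array([544.5, 175.4]), array([233.5, 133.1]), 3.5)
grip 252 (array([503.8, 187.7]), array([164.8,  40.1]), 29.5)
dock 7388 (array([ 485.2, -238.6]), array([204.6, 259.5]), 84.0) [46.08542418 49.49514168 52.8619977 ]
```

View pics/hm.png

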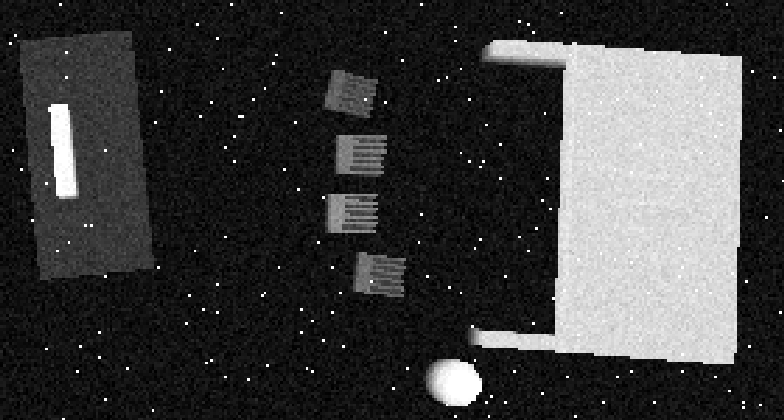

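View pics/crop.png

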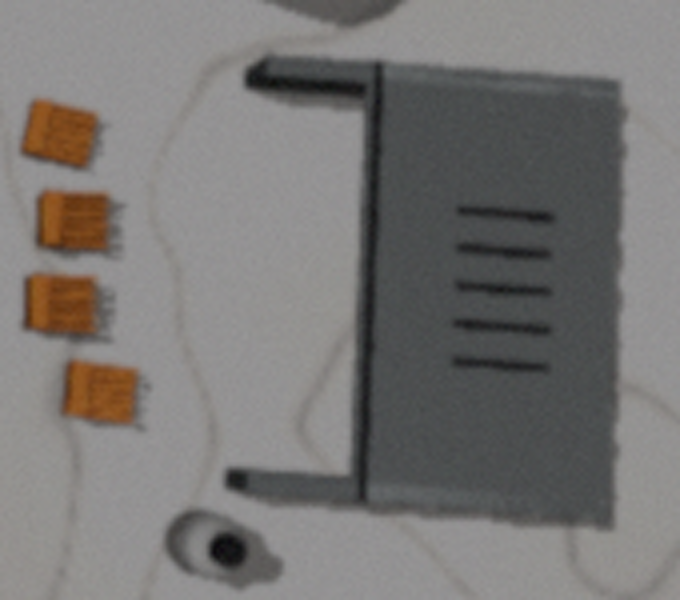

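The height map is clean apart from speckle. It shows the bar and grip, four separate combs (two slightly turned), and the dock's roof plus two walls with the mouth to the left. Next I'll filter it and fit rectangles.

```bash
cat > meas.py <<'E'
from h import *
def measure(D,bar=(slice(160,275),slice(225,300))):
    D=cv2.medianBlur(D.astype(np.float32),3);Z=cloud("top",D)[...,2]
    def comp(lo,hi,z,sl):
        m=np.zeros(D.shape,np.uint8);m[sl]=((Z[sl]>lo)&(Z[sl]<hi))
        m=cv2.morphologyEx(m,cv2.MORPH_OPEN,np.ones((2,2)))
        n,l,s,c=cv2.connectedComponentsWithStats(m)
        o=[]
        for i in range(1,n):
            if s[i,4]<80: continue
            v,u=np.nonzero(l==i)
            cor=np.r_[[np.c_[u+a,v+b] for a in(-.5,.5) for b in(-.5,.5)]].reshape(-1,2)
            p=plane("top",cor,z)[:,:2].astype(np.float32); o.append((cv2.minAreaRect(p),float(np.percentile(Z[l==i],90)),p))
        return o
    return dict(bar=comp(4,100,10,bar),grip=comp(35,100,60,bar),dock=comp(38,60,50,(slice(168,296),slice(418,525))),guards=comp(9,45,22,(slice(170,285),slice(340,415))))
E
python3 - <<'E'
from meas import *
r=measure(np.load("top0.npz")["d"])
for k,v in r.items():
    for (c,s,a),z,p in v: print(k,np.round(c,1),np.round(s,1),round(a,2),round(z,1))
# dock back edge & sides line-fit: use roof mask hull box corners
for k in("dock","bar","grip"):
    b=max(r[k],key=lambda t:len(t[2])); print(k,cv2.boxPoints(b[0]).round(1).tolist())
E
```

```text
bar [545.4 194.6] [192.4  92.4] 3.99 10.9
grip [543.5 208.9] [72.6 17.5] 4.1 60.0
dock [ 494.8 -246.9] [194.2 236.3] 84.12 50.6
guards [584.1 -57.8] [38.6 33.8] 72.91 19.6
guards [535.7 -64.2] [39.2 33.1] 87.4 26.3
guards [491.2 -53.4] [39.6 30.3] 88.39 31.3
guards [443.1 -73.4] [39.9 32.3] 82.09 23.0
dock [[367.29998779296875, -331.29998779296875], [602.4000244140625, -355.5], [622.2999877929688, -162.39999389648438], [387.20001220703125, -138.1999969482422]]
bar [[446.29998779296875, 234.0], [452.70001220703125, 141.8000030517578], [644.5999755859375, 155.1999969482422], [638.2000122070312, 247.3000030517578]]
grip [[506.6000061035156, 215.0], [507.8999938964844, 197.5], [580.2999877929688, 202.6999969482422], [579.0999755859375, 220.1999969482422]]
```

Run:
```python
from meas import *
D=cv2.medianBlur(np.load("top0.npz")["d"].astype(np.float32),3);Z=cloud("top",D)[...,2]
m=((Z>38)&(Z<60)); 
def fit(uv,z,n):
    p=plane("top",uv,z)[:,:2]
    vx,vy,x,y=cv2.fitLine(p.astype(np.float32),cv2.DIST_HUBER,0,.01,.01).ravel()
    ang=np.degrees(np.arctan2(vy,vx)); print(n,"ang",round(ang,2),"pt",round(x,1),round(y,1)); return ang,x,y
C=range(455,510);
top=[(u,np.nonzero(m[168:200,u])[0][0]+168-.5) for u in C]; bot=[(u,np.nonzero(m[250:296,u])[0][-1]+250+.5) for u in C]
Rw=range(190,272)
front=[(np.nonzero(m[v,430:480])[0][0]+430-.5,v) for v in Rw]; back=[(np.nonzero(m[v,480:525])[0][-1]+480+.5,v) for v in Rw]
for n,e in zip(("top","bot","front","back"),(top,bot,front,back)): fit(e,50,n)
b=((Z>4.5)&(Z<30)); Rb=range(182,250)
fit([(np.nonzero(b[v,262:300])[0][-1]+262+.5,v) for v in Rb],10,"barfront")
fit([(np.nonzero(b[v,225:262])[0][0]+225-.5,v) for v in Rb],10,"barback")
```

```text
top ang 84.05 pt 610.2 -283.2
bot ang 83.93 pt 377.1 -266.4
front ang -5.94 pt 498.3 -205.1
back ang -6.03 pt 494.5 -341.2
barfront ang 3.94 pt 544.4 151.5
barback ang 4.12 pt 546.5 241.8
```

```bash
cat > g.py <<'E'
from h import *
A=np.radians(-96.0);DX=np.array([np.cos(A),np.sin(A)]);DY=np.array([-np.sin(A),np.cos(A)]);O=np.array([506.6,-151.1])
def ori(a):
    y=-np.array([np.cos(a),np.sin(a),0]);z=np.array([0,0,-1.]);return R.from_matrix(np.c_[np.cross(y,z),y,z]).as_quat()
def tcp(front,t,z):  # TCP for bar front-edge at dock x=front, lateral t
    p=O+DX*(front-60)+DY*t; return [p[0],p[1],z]
def st():
    s=arm.read_state(); f=s["contact_force"]
    q=s["eef_pos"][:2]-O
    print("t %.2f"%s["time"],"front %.1f lat %.1f z %.1f"%(q@DX+60,q@DY,s["eef_pos"][2]),"F along %.2f lat %.2f z %.2f"%(f[:2]@DX,f[:2]@DY,f[2]),"grip %.1f w %.3f"%(s["gripper_force"],s["gripper_width"])); return s
E
python3 - <<'E'
from g import *
q=ori(np.radians(-85.97)); p=[544.,209.2]
arm.reach(p+[110],q); st()
arm.move_l(p+[21],speed=80); st()
arm.set_gripper(0.0); s=st()
print(s["eef_pos"])
arm.move_l(p+[23.0],speed=20); st()
im,d=arm.get_image("top");cv2.imwrite("pics/top1.png",cv2.resize(im[120:300,180:440,::-1],None,fx=3,fy=3)); 
im,d=arm.get_image("wrist");cv2.imwrite("pics/w1.png",im[:,:,::-1]); print(arm.camera_info("wrist"))
E
```

```text
t 1.93 front -303.1 lat -0.9 z 110.2 F along -0.15 lat -0.04 z -0.60 grip 0.0 w 1.002
t 3.18 front -302.4 lat 0.1 z 21.6 F along 0.03 lat -0.15 z -0.10 grip 0.0 w 0.996
t 4.40 front -302.4 lat -0.5 z 21.0 F along -1.09 lat 0.18 z -0.67 grip 30.0 w 0.142
[543.9665573  209.38288985  20.98700977]
t 4.65 front -302.0 lat -0.7 z 22.8 F along -0.77 lat -0.62 z -2.09 grip 30.0 w 0.147
{'intrinsics': array([[332.92988072,   0.        , 277.67086113],
       [  0.        , 332.92988072, 210.53733426],
       [  0.        ,   0.        ,   1.        ]]), 'tool_from_camera': array([[ 4.20429822e-04,  9.60083328e-01,  2.79713831e-01,
         7.78553574e+01],
       [ 9.99999768e-01, -5.53422167e-04,  3.96482615e-04,
        -1.02801793e+00],
       [ 5.35456183e-04,  2.79713600e-01, -9.60083338e-01,
        -1.98275317e+02],
       [ 0.00000000e+00,  0.00000000e+00,  0.00000000e+00,
         1.00000000e+00]])}
```

View pics/w1.png

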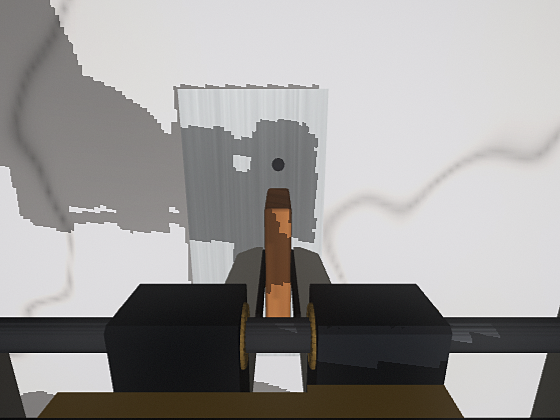

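The bar is gripped and lifted: the grip sits centred between the pads and the front edge is to the left at pixel column 190. Now I'll carry it over and sweep up to just short of the plate.

Run:
```python
from g import *
q=ori(A)
arm.move_l(tcp(-145,0,23),q,speed=80); st()
arm.move_l(tcp(-60,0,23),speed=40); st()
arm.hold(.2)
im,d=arm.get_image("top");np.savez("top2.npz",im=im,d=d);cv2.imwrite("pics/top2.png",cv2.resize(im[140:310,300:530,::-1],None,fx=3,fy=3))
im,d=arm.get_image("scene");cv2.imwrite("pics/scene2.png",cv2.resize(im[150:320,80:330,::-1],None,fx=3,fy=3))
```

```text
t 6.87 front -145.3 lat -0.0 z 23.0 F along -0.30 lat -0.03 z -2.77 grip 30.0 w 0.144
t 9.14 front -60.1 lat -0.0 z 23.0 F along -0.30 lat -0.43 z -2.61 grip 30.0 w 0.145
```

View pics/top2.png

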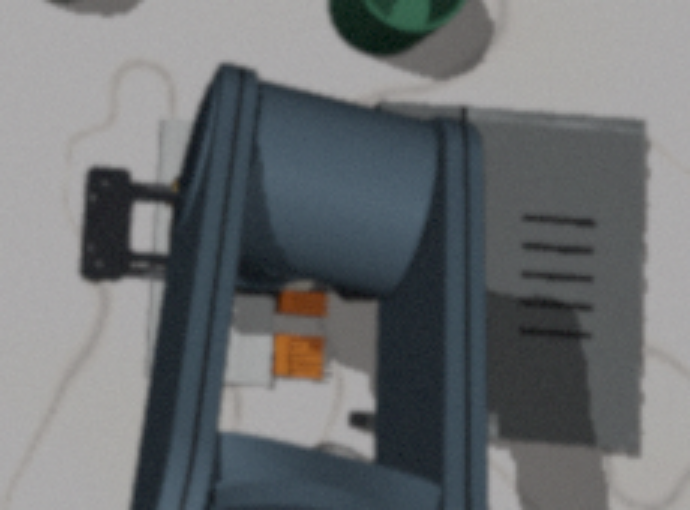

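The arm hides part of the view. The two visible guards, near (302,302) and (300,357) in the crop, sit square and flush against the bar edge. I'll carry on into the mouth and then look from the scene camera.

Run:
```python
from g import *
print(arm.move_l(tcp(12,0,23),speed=40,threshold=4)); st()
arm.hold(.2); st()
im,d=arm.get_image("scene");cv2.imwrite("pics/scene3.png",cv2.resize(im[170:310,80:300,::-1],None,fx=3.6,fy=3.6,interpolation=cv2.INTER_CUBIC))
```

```text
False
t 11.39 front 11.9 lat -0.0 z 23.0 F along -0.56 lat 0.17 z -3.17 grip 30.0 w 0.145
t 11.59 front 11.9 lat 0.0 z 23.0 F along -0.46 lat 0.86 z -2.07 grip 30.0 w 0.145
```

View pics/scene3.png

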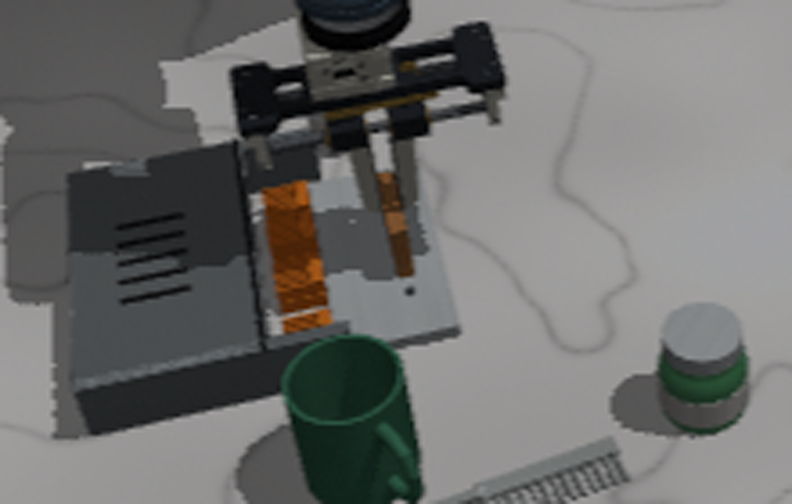

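All four guards sit in line against the bar edge inside the walls, and the bar is clear of both walls. Now the slow press.

Run:
```python
from g import *
def F():
    v=[]
    for _ in range(5): arm.hold(.03); v.append(arm.read_state()["contact_force"][:2]@DX)
    return np.mean(v)
b=F(); print("base",b)
hit=arm.move_l(tcp(78,0,23),speed=12,threshold=4.5); s=st()
x=(s["eef_pos"][:2]-O)@DX+60
f=b-F(); print(hit,"x",x,"f",f)
for _ in range(16):
    if not hit or f>8: break
    x+=min(1.5,max(.4,(8.5-f)/1.5)); arm.move_l(tcp(x,0,23),speed=8); f=b-F(); print(round(x,1),round(f,2))
st()
```

```text
base 0.0973025622386163
t 14.81 front 47.3 lat -0.7 z 22.4 F along -1.73 lat 1.05 z -3.04 grip 30.0 w 0.143
True x 47.31216405274122 f 1.5454856093687035
48.8 3.91
50.3 4.83
51.8 6.33
53.3 7.94
53.7 9.12
t 17.53 front 52.1 lat -0.3 z 23.1 F along -9.65 lat -1.65 z 1.19 grip 30.2 w 0.142
```

Run:
```python
from g import *
for _ in range(3): arm.hold(.4); st()
im,d=arm.get_image("scene");cv2.imwrite("pics/scene4.png",cv2.resize(im[170:310,80:300,::-1],None,fx=3.6,fy=3.6,interpolation=cv2.INTER_CUBIC))
```

```text
t 17.93 front 52.1 lat -0.3 z 23.1 F along -7.70 lat -2.37 z 0.96 grip 30.2 w 0.145
t 18.33 front 52.1 lat -0.3 z 23.1 F along -8.86 lat -2.37 z 0.44 grip 30.2 w 0.143
t 18.73 front 52.1 lat -0.3 z 23.1 F along -8.72 lat -2.49 z 0.84 grip 30.2 w 0.145
```

View pics/scene4.png

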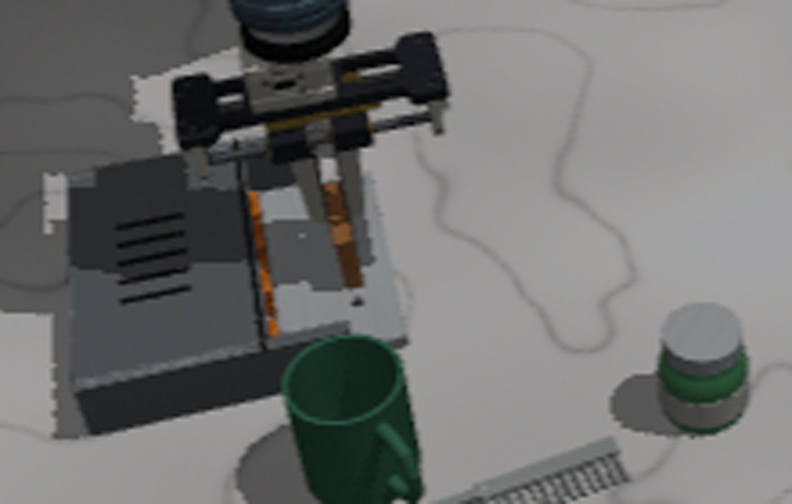

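The press is steady at about 9 N. There is roughly 2.4 N sideways, which could be light rubbing on a wall, so I'll ease the bar sideways while holding the press.

Run:
```python
from g import *
x=53.7
for t in(-.5,-1,-1.5,-2,-2.5,-3):
    arm.move_l(tcp(x,t,23),speed=8); arm.hold(.3)
    v=[]
    for _ in range(4): arm.hold(.03); f=arm.read_state()["contact_force"]; v.append([f[:2]@DX,f[:2]@DY,f[2]])
    print(t,np.mean(v,0).round(2))
st()
```

```text
-0.5 [-8.71 -0.91  1.08]
-1 [-8.32 -0.08  0.05]
-1.5 [-8.67  0.42  0.7 ]
-2 [-8.09  1.41 -0.32]
-2.5 [-7.54  1.53  0.45]
-3 [-7.52  2.35 -0.08]
t 22.88 front 53.0 lat -0.9 z 23.8 F along -6.72 lat 1.46 z -0.41 grip 30.4 w 0.146
```

Run:
```python
from g import *
arm.move_l(tcp(53.7,-1.2,23),speed=8); arm.hold(.4); st()
arm.move_l(tcp(40,-1.2,23),speed=12); st()
arm.move_l(tcp(-70,-1.2,23),speed=50); arm.hold(.3); st()
print(arm.move_l(tcp(-70,-1.2,18),speed=5,threshold=2.5)); s=st()
```

```text
t 23.66 front 52.7 lat -0.8 z 23.4 F along -8.60 lat -1.99 z 1.30 grip 30.2 w 0.145
t 24.95 front 40.1 lat -1.2 z 23.0 F along -0.00 lat 0.07 z -2.18 grip 30.0 w 0.142
t 27.60 front -69.9 lat -1.2 z 23.0 F along 0.95 lat 0.34 z -2.39 grip 30.0 w 0.145
True
t 28.08 front -70.3 lat -1.2 z 21.4 F along -1.55 lat 1.52 z 1.35 grip 30.0 w 0.142
```

Run:
```python
from g import *
arm.move_l(tcp(-70,-1.2,21),speed=5); arm.hold(.2); st()
arm.set_gripper(1.0); st()
arm.move_l(tcp(-70,-1.2,130),speed=80)
arm.reach([161.4,525.8,184.9],[0.148355,0.988934,0,0]); st()
im,d=arm.get_image("top");np.savez("top5.npz",im=im,d=d)
a=cv2.resize(im[140:310,330:530,::-1],None,fx=2.2,fy=2.2,interpolation=cv2.INTER_CUBIC)
im,d=arm.get_image("scene");b=cv2.resize(im[170:310,80:240,::-1],(round(160*374/140),374),interpolation=cv2.INTER_CUBIC)
c=np.c_[a[:374],b][:,:800];cv2.imwrite("pics/end.png",c);print(c.shape)
```

```text
t 28.67 front -70.1 lat -1.2 z 21.1 F along -3.22 lat -0.04 z 3.80 grip 30.0 w 0.140
t 29.98 front -70.0 lat -1.2 z 21.0 F along 0.46 lat 0.25 z -0.30 grip 0.0 w 1.002
t 33.84 front -576.9 lat -413.2 z 184.8 F along 0.36 lat 0.75 z -0.03 grip 0.0 w 1.003Traceback (most recent call last):
  File "<stdin>", line 9, in <module>
    res = self.concatenate(tuple(objs), axis=axis)
ValueError: all the input array dimensions except for the concatenation axis must match exactly, but along dimension 1, the array at index 0 has size 440 and the array at index 1 has size 427
```

Run:
```python
from g import *
im=np.load("top5.npz")["im"]
a=cv2.resize(im[140:310,330:530,::-1],None,fx=2.2,fy=2.2,interpolation=cv2.INTER_CUBIC)
im,d=arm.get_image("scene");b=cv2.resize(im[170:310,80:212,::-1],(352,374),interpolation=cv2.INTER_CUBIC)
cv2.imwrite("pics/end.png",np.hstack([a,b]))
```

```text
(no output)
```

View pics/end.png

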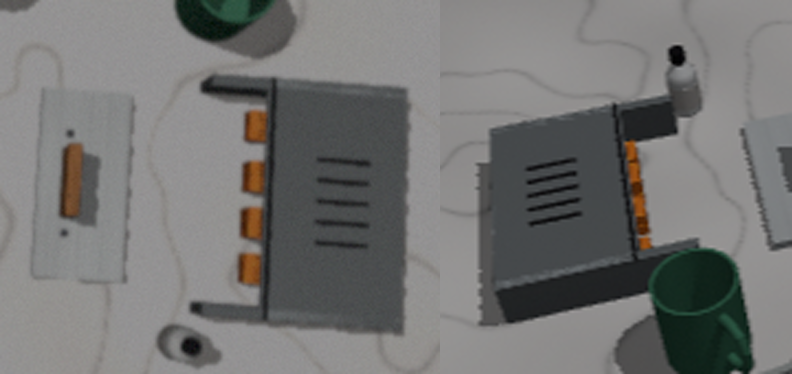

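Run:
```python
from meas import *; from g import O,DX,DY
r=measure(np.load("top5.npz")["d"],(slice(165,285),slice(335,400)))
for k in("bar","grip","guards"):
    for (c,s,a),z,p in r[k]: q=np.array(c)-O; print(k,"x %.1f y %.1f"%(q@DX,q@DY),np.round(s,1),round(a,1),round(z,1))
```

```text
bar x -111.2 y 1.1 [ 93.9 193.6] 84.1 11.5
grip x -128.3 y -0.4 [18.9 72.7] 84.4 60.2
guards x -112.0 y -0.3 [ 90.  187.7] 82.9 11.1
```

The bar is centred to about 1 mm and square to the dock, so it had about 9 mm of clearance at each wall and can't have rubbed. The guards are in an even row. Handing in.

```bash
python3 -c "
from bench import arm
print(arm.finish_job())"
```

```text
the job is handed in; nothing more can be done
None
```

I swept the four guards into the dock as one row, pressed them at about 9 N, drew the straightedge back out and set it flat on the bench, and handed the job in at about 34 s; the interface gave no verdict, but the final pictures show an even, square row.

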